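# Lay the baking-paper carton down in its taped bay

## Task

The small white carton with the red printed face, standing on the prep board, has to lie flat in the bay taped on that board, so that nobody knocks it over beside the cup press. With the fingertips, push it low down so that it slides, still upright, until its foot stands inside the yellow-taped foot box, and let it stand there for a moment; then push it near the top of its red face so that it tips over along the bay and comes to rest with the red face up and its top towards the blue end, wholly inside the tape. Only push it, never pick it up, and leave everything else on the counter where it stands.

Things in the scene. Friction and masses are not known exactly. Their poses are not given: they have to be found in the camera images.
- bay: Fixed wooden prep board, 330 x 180 mm, 22 mm thick, top at z = 0.022, with a bay marked in flat tape: clear inside 170 mm (x) by 140 mm (y). Origin: centre of the bay's inside, at the board's underside (z = 0). x runs lengthwise from the yellow foot box (-x end) to the blue end (+x), roughly to the robot's right; z up. The board spans x -225 to +105 mm. Place and heading vary.
- foot_box (a point): Centre, on the board's top, of the yellow-taped foot box that fills the -x end of the bay: 60 mm (along the bay's x) by 140 mm clear inside; 55 mm from the bay's origin towards -x. Axes as the bay's.
- carton: Small white paper-board carton with one red printed broad face, upright on the board, 60 to 110 mm short of the foot box centre. 84 mm tall, 30 thick (x) by 64 wide (y), about 0.15 kg. Origin: centre of underside; z up; red face at -x, facing away from the bay within 0.2 rad. Pushed within 12 mm of the board it slides upright; pushed on the red face at 60 mm or higher it tips over its far bottom edge, and past 20 degrees falls by itself.
- carton_mid (a point): Centre of the carton, 42 mm above its underside.
- carton_top (a point): Centre of the carton's top end, 84 mm above its underside.
- cup_press: Fixed cup press with two filled cups, right of the bay: not used, do not hit it. It spans world x 0.46 to 0.80, y -0.32 to 0.08, up to z = 0.45; the arm may start on its other side. Origin at its underside.
- spice_jar: Bystander, to be left alone: round spice jar with red cap, 45 mm across, 106 mm tall, on the counter on the robot's side of the board. Origin at the centre of its underside.
- salt: Bystander, to be left alone: salt shaker with grey top, 44 mm across, 90 mm tall, on the counter on the robot's side of the board. Origin at the centre of its underside.
- tin: Bystander, to be left alone: round food tin, 57 mm across, 72 mm tall, on the towel in front of the press. Origin at the centre of its underside.
- timer: Bystander, to be left alone: cream dial timer, 61 mm across, 43 mm tall, on the towel in front of the press. Origin at the centre of its underside.
- wood_tamper: Bystander, to be left alone: turned wooden tamper on its face, 53 mm across, 107 mm tall, on the towel in front of the press. Origin at the centre of its underside.

How it is judged (in metres and radians):
On the way, in this order (a step that is already met when the one before it is completed fails the run):
1. the carton stands still and upright with its foot in the yellow foot box (x of carton in the frame of foot_box between -0.017 and 0.017 m and y of carton in the frame of foot_box between -0.04 and 0.04 m and angle between carton's own z axis and vertical below 0.08 rad and linear speed of carton below 0.02 m/s), for 0.3 s.
2. the carton has been tipped over and lies in the bay, red face up (angle between carton's own x axis and vertical above 2.99 rad and height (world z) of carton_mid below 0.045 m and x of carton in the frame of bay above -0.085 m and y of carton in the frame of bay between -0.04 and 0.04 m and x of carton_top in the frame of bay below 0.085 m and y of carton_top in the frame of bay between -0.04 and 0.04 m), for 0.2 s.
At the end, for the whole second after the job is handed in: The carton lies at rest flat on the board, red face up (within 0.15 rad), top towards the blue end, inside the tape: along the bay, underside beyond -85 mm and top end short of +85 mm; across it, the centres of both ends within 40 mm of the centre line (all of step 2 and linear speed of carton below 0.02 m/s and angular speed of carton below 0.2 rad/s); the robot touches nothing.
It fails at once if the carton is lifted (height (world z) of carton_mid above 0.085 m or (angle between carton's own z axis and vertical above 1.4 rad and height (world z) of carton_mid above 0.057 m) or (angle between carton's own z axis and vertical below 0.15 rad and height (world z) of carton above 0.034 m)).
It fails at once if a bystander is disturbed (distance of any of spice_jar, salt, tin, timer, wood_tamper from where it was at the start of the episode above 0.015 m).
It also fails if it takes over 48 s, if anything falls off the work surface, if the arm or the gripper's body presses on something with over 40 N, if the wrist force passes 120 N, or if a joint passes its speed limit or range.

## Robot

A 6-joint arm with a two-finger parallel gripper is mounted at the origin on a cart in front of the work surface, level with it; the furniture and walls round the work are solid. World frame = base frame: x ahead of the robot, y to its left, z up, the work surface at z = 0. Lengths are in mm, angles in rad, forces in N, time in s.
With the tool pointing down it reaches from about 250 to 800 mm from the base axis. Payload 8.5 kg.
Tool frame: the origin (TCP) lies at the very end of the fingers, on their centre line; the grasp point (between the pads) lies 19 mm behind it (robot.hold_point_z is the distance from the TCP to the grasp point, in mm); z points along the fingers, x is the direction in which the jaws open and shut, and the axes are right-handed (so a half turn about z gives the same grasp; the last joint's range is limited). The gripper opens to 85 mm and grips with 20 to 120 N. Pads are 22 mm wide; open, the fingers measure 114 mm over their backs; the gripper's body (76 mm by 85 mm) begins 54 mm behind the grasp point. The pads swing forward as they close: fully open they stand 13 mm farther back than shut.
Start: joints at [1.158, 0.238, -0.013, 1.319, 0, 1.571], TCP at [210.596, 480.858, 197.576] pointing down, gripper open.
Joint ranges: [-2.66, 2.66], [-1.03, 1.9], [-1.14, 1.46], [-1.82, 2.27], [-1.45, 1.34], [-3.14, 3.14]. Speed limits (rad/s): [2.22, 2.22, 2.79, 3.14, 3.14, 3.14].

## Interface

Orientations are given as a rotation vector (axis times angle).
In Python, from station import telemetry, viewer, job, silhouettes, place_of, robot gives the robot as it stands.
- The arm moves only by the tool arm_command, never from a script. Its argument "steps" is a list of rows, each a list of 3 entries, a list of its own where there are three numbers: the shift along the tool's x, y, z in m, then the turn, a rotation vector about the tool's x, y, z in units of 8 degrees (1.0 is 8 degrees), then the finger opening in m, from 0 to 0.0854. A call has 1 to 5 rows; each row shifts and turns the commanded pose from where the row before left it, along the tool's axes as they then stand; what a row does not reach is not made up. A row lasts 1/10 s, in which the tool goes at most 50 mm and 8.59 degrees, less where a joint would pass 70% of its speed; a pose out of reach is approached as far as the arm can. A call is refused whole if a number of a shift passes 0.05 or a number of a turn 1, either way. A call with a gripper value outside its range is refused whole. The fingers move at their own pace and stop on an object; "grip_force" is the grip in N (left out, the last holds). Time passes only in rows, so rows that do not move let the fingers close. It gives the time, the measured TCP pose, the force and the opening at its end, in the units of the state.
- telemetry.sense(): the state, without advancing time (a new reading comes with each control period).
- viewer.snapshot(name): name is "scene" or "top"; returns (picture, depth): 480x640x3 uint8, blue, green, red; 480x640 float32, mm along the optical axis (not along the pixel's ray), 0 where there is no reading.
- viewer.get_calibration(name): a dict with "fx", "fy", "cx", "cy" (pixels), "xyz" and "rotation" of the camera in the world. Camera axes: x right, y down, z forward; pixel columns grow to the right and rows downward; lengths in mm; the calibration is good to about 2 mm. A picture is of the moment at which its call begins. get_calibration takes no time and is no camera call.
- job.close_job(): hands the job in, once; it reports no verdict.
Trained networks look in the newest picture that a camera, given by its name, has taken for a name from the list of things; names that differ only in an ending like _2 or _b are one class to them, and where a whole thing is asked for, a point or a joint stands for the part that bears it (a point fixed in the world has none). Each returns a list of dicts, best first, with "confidence" (0 to 1); they miss things now and then, are a little off and sometimes report something else, mostly with a low value. They report only what shows in the picture. A call takes as long as a camera call.
- silhouettes(target, camera): "mask" (480x640 bool, what is visible of it) and "xy" ([column, row] in pixels, amid what is visible of it).
- place_of(target, camera): "xy" ([column, row] in pixels: a listed point, or the origin of a listed thing).
The state is a dict: "time": time; "joint_positions": joint angles; "dq": joint speeds; "effort": joint torques, N m; "tcp_pos": TCP position; "tcp_rot": TCP orientation; "force": force on the tool from outside, world axes, zero at the start; "torque": the same for the moment, N m; "grip_width": opening from 0.0 (shut) to 1.0 (fully open).
Only numpy, scipy, OpenCV 4.12 (cv2) and the standard library are available. Lean on these libraries where they do the work, as an engineer would, in place of code of your own. Each camera call takes 0.05 s, during which the arm holds its last target. There are 200 camera calls.

## Working session

There is one attempt and no reset: what is moved stays moved. The work goes in short steps, Python scripts to look and compute and a tool call to move; the robot and the scene stay as the last step left them, time stands still between calls to the robot, and variables do not carry over. Pictures are saved under pics/ and viewed, about 8 in all and at most 12, crops included, and the job is handed in when it is done.

Besides the shell and the picture viewer there is one more tool, called after "Emit:" in YAML: its name, and indented under it one key for each argument. arm_command: Moves the arm, as the interface text tells. Its arguments: {"type":"object","properties":{"steps":{"type":"array","items":{"type":"array"}},"grip_force":{"type":"number"}},"required":["steps"]}

```bash
ls; mkdir -p pics
cat > h.py <<'E'
import numpy as np, cv2
from scipy.spatial.transform import Rotation as R
from station import telemetry, viewer, job, silhouettes, place_of, robot
def cal(c):
    k=viewer.get_calibration(c); r=np.array(k["rotation"],float)
    r=r if r.shape==(3,3) else R.from_rotvec(r).as_matrix()
    return k,np.array(k["xyz"],float),r
def ray(c,uv,z):  # pixel -> world at height z
    k,o,r=cal(c); d=r@np.array([(uv[0]-k["cx"])/k["fx"],(uv[1]-k["cy"])/k["fy"],1]); return o+d*(z-o[2])/d[2]
def cloud(c,dep):
    k,o,r=cal(c); v,u=np.mgrid[0:480,0:640]
    p=np.stack([(u-k["cx"])/k["fx"]*dep,(v-k["cy"])/k["fy"]*dep,dep],-1)
    return p@r.T+o
E
python3 - <<'E'
from h import *
np.set_printoptions(precision=1,suppress=True)
s=telemetry.sense(); print(s["time"],s["tcp_pos"],s["tcp_rot"],R.from_rotvec(s["tcp_rot"]).as_matrix())
for c in("top","scene"):
    im,d=viewer.snapshot(c); cv2.imwrite(f"pics/{c}0.png",im); print(c,cal(c))
    for n,z in(("bay",0),("foot_box",22),("carton",22),("carton_mid",64),("carton_top",106),("spice_jar",0),("salt",0),("tin",0),("timer",0),("wood_tamper",0)):
        for q in place_of(n,c)[:1]: print(c,n,round(q["confidence"],2),q["xy"],ray(c,q["xy"],z))
print(telemetry.sense()["time"])
E
```

```text
pics
0.0 [210.4 480.5 197. ] [ 2.6  1.7 -0. ] [[ 0.4  0.9 -0. ]
 [ 0.9 -0.4 -0. ]
 [-0.  -0.  -1. ]]
top ({'fx': 456.0467962419777, 'fy': 456.0467962419777, 'cx': 322.7194899483306, 'cy': 246.26874621293544, 'xyz': array([ 281.5,   43.2, 1245.4]), 'rotation': array([-2.1,  2.1, -0.1])}, array([ 281.5,   43.2, 1245.4]), array([[ 0. , -1. ,  0.2],
       [-1. , -0. ,  0. ],
       [-0. , -0.2, -1. ]]))
top bay 0.9 [256.9, 237.7] [506.6 263.1   0. ]
top foot_box 0.57 [238.2, 239.9] [495.4 310.3  22. ]
top carton 0.72 [199.5, 248.9] [468.3 415.3  22. ]
top carton_mid 0.74 [195.8, 243.0] [477.4 413.5  64. ]
top carton_top 0.88 [191.7, 242.6] [471.3 410.9 106. ]
top spice_jar 0.88 [208.3, 302.6] [323.9 387.5   0. ]
top salt 0.78 [245.0, 301.1] [330.3 287.1   0. ]
top tin 0.64 [369.0, 274.7] [410.1 -49.5   0. ]
top timer 0.79 [409.5, 285.3] [ 383.7 -159.5    0. ]
top wood_tamper 0.96 [450.4, 294.8] [ 360.6 -269.4    0. ]
scene ({'fx': 433.38862634981535, 'fy': 433.38862634981535, 'cx': 319.7532216710197, 'cy': 245.48317394843653, 'xyz': array([ -78. , -428.5,  936.5]), 'rotation': array([-2.2,  1. , -0.4])}, array([ -78. , -428.5,  936.5]), array([[ 0.6, -0.6,  0.5],
       [-0.8, -0.5,  0.4],
       [-0. , -0.7, -0.7]]))
scene bay 0.77 [270.2, 234.3] [495.3 265.5   0. ]
scene foot_box 0.64 [257.8, 219.9] [501.2 319.9  22. ]
scene carton 0.65 [225.8, 209.6] [471.2 429.2  22. ]
scene carton_mid 0.69 [226.8, 201.5] [471.6 413.9  64. ]
scene carton_top 0.62 [223.0, 191.4] [467.7 414.7 106. ]
scene spice_jar 0.89 [197.5, 253.2] [310.3 377.    0. ]
scene salt 0.79 [222.0, 264.1] [327.5 291.1   0. ]
scene tin 0.73 [220.9, 261.1] [332.9 301.8   0. ]
scene timer 0.75 [361.3, 343.5] [ 373.  -158.6    0. ]
scene wood_tamper 0.67 [401.6, 376.4] [ 363.2 -278.8    0. ]
1.1
```

Run:
```python
from h import *
a=cv2.imread("pics/top0.png")[190:330,150:340]; b=cv2.imread("pics/scene0.png")[130:330,150:390]
a=cv2.resize(a,(399*1,294)); a=cv2.resize(cv2.imread("pics/top0.png")[190:330,150:340],(760,560),interpolation=cv2.INTER_CUBIC)
cv2.imwrite("pics/a.png",a); cv2.imwrite("pics/b.png",cv2.resize(b,(720,600),interpolation=cv2.INTER_CUBIC))
```

```text
(no output)
```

View pics/a.png

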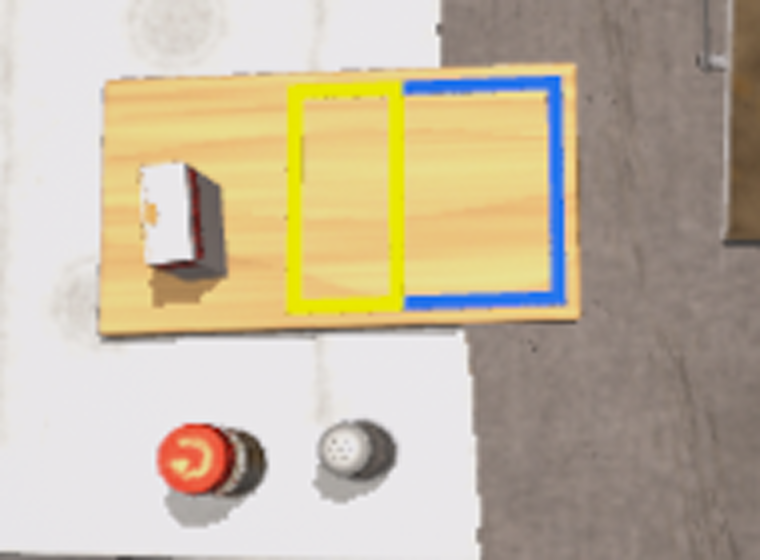

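View pics/b.png

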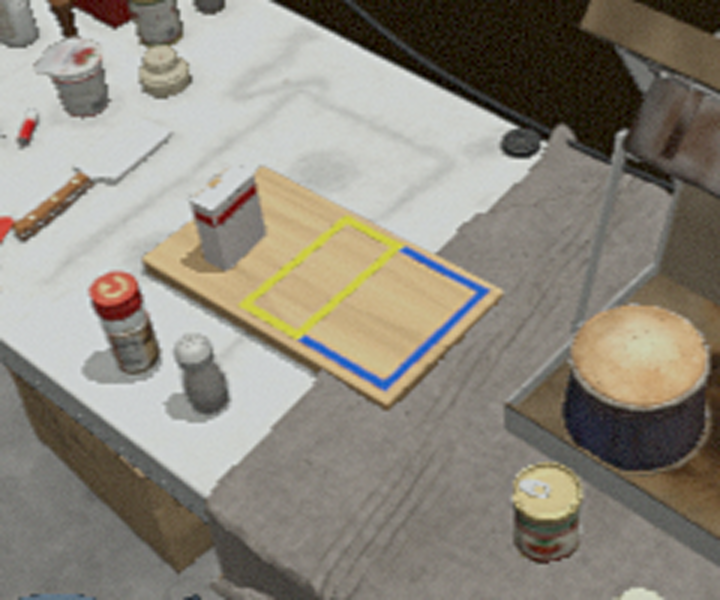

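In the top crop the carton stands at about (170,215), its white face towards the blue end. The yellow box spans x 290–403 and the blue end reaches x 565. The jar and salt are clear of the board, below it. Next I'll take exact frames from colour and depth.

Run:
```python
from h import *
np.set_printoptions(precision=1,suppress=True)
im,d=viewer.snapshot("top"); h=cv2.cvtColor(im,cv2.COLOR_BGR2HSV)
roi=np.zeros((480,640),np.uint8); roi[195:285,170:300]=1
def rect(m,z):
    c=max(cv2.findContours(m.astype(np.uint8),cv2.RETR_EXTERNAL,cv2.CHAIN_APPROX_NONE)[0],key=cv2.contourArea).reshape(-1,2)
    p=np.array([ray("top",q,z)[:2] for q in c],np.float32); return cv2.minAreaRect(p),p
ye=(h[...,0]>25)&(h[...,0]<35)&(h[...,1]>200)&(roi>0); bl=(h[...,0]>100)&(h[...,0]<125)&(h[...,1]>150)&(roi>0)
for n,m in(("y",ye),("b",bl),("yb",ye|bl)): r,p=rect(m,22); print(n,m.sum(),r,cv2.boxPoints(r).tolist())
P=cloud("top",d); t=(P[...,2]>98)&(P[...,2]<114)&(roi>0)&(np.arange(480)[:,None]<262)&(np.arange(640)[None]<215)
print("z",np.median(P[...,2][t])); r,p=rect(t,106); print("carton",t.sum(),r,cv2.boxPoints(r).tolist(), P[t].mean(0))
w=(P[...,2]>15)&(P[...,2]<30)&(roi>0); r,p=rect(w,22); print("board",r,np.median(P[...,2][w]))
```

```text
y 510 ((498.8358459472656, 316.2394104003906), (159.2087860107422, 77.75564575195312), 3.5054750442504883) [[417.0032653808594, 350.17718505859375], [421.7575378417969, 272.5670166015625], [580.66845703125, 282.3016357421875], [575.9141845703125, 359.91180419921875]]
b 351 ((504.7347717285156, 221.19471740722656), (157.27487182617188, 106.88776397705078), 3.563528537750244) [[422.9275817871094, 269.6475524902344], [429.5711975097656, 162.96644592285156], [586.5419921875, 172.74188232421875], [579.8983154296875, 279.4229736328125]]
yb 861 ((498.8358459472656, 316.2394104003906), (159.2087860107422, 77.75564575195312), 3.5054750442504883) [[417.0032653808594, 350.17718505859375], [421.7575378417969, 272.5670166015625], [580.66845703125, 282.3016357421875], [575.9141845703125, 359.91180419921875]]
z 104.79149329936399
carton 306 ((469.8846740722656, 411.9803771972656), (65.01943969726562, 32.28269577026367), 7.541606426239014) [[435.53765869140625, 423.7153015136719], [439.774658203125, 391.7118835449219], [504.231689453125, 400.2454528808594], [499.99468994140625, 432.2488708496094]] [469.9 412.6 104.9]
board ((494.2420349121094, 321.0217590332031), (186.8976287841797, 328.7819519042969), 3.1635916233062744) 21.28661460842227
```

Emit:
arm_command:
  steps:
    - [[0,0,0],[0,0,0.92],0.016]
    - [[0,0,0],[0,0,0.92],0.016]
    - [[0,0,0],[0,0,0.92],0.016]
    - [[0,0,0],[0,0,0.92],0.016]
    - [[0,0,0],[0,0,0.92],0.016]

```text
time: 1.65
tcp_pos: [210.6, 480.8, 197.6]
tcp_rot: [3.04, 0.793, -0.0]
force: [0.7, 0.6, -0.2]
grip_width: 0.189
```

Emit:
arm_command:
  steps:
    - [[0,0,0],[0,0,0.92],0.016]
    - [[0,0,0],[0,0,0.92],0.016]
    - [[0,0,0],[0,0,0.92],0.016]
    - [[0,0,0],[0,0,0],0.016]
    - [[0,0,0],[0,0,0],0.016]

```text
time: 2.15
tcp_pos: [210.6, 480.9, 197.6]
tcp_rot: [3.134, 0.211, -0.0]
force: [-0.5, -0.1, -0.2]
grip_width: 0.184
```

```bash
cat > st.py <<'E'
from h import *
np.set_printoptions(precision=3,suppress=True)
p=np.array([.131,-.991,0]); n=np.array([.991,.131,0])
s=telemetry.sense(); M=R.from_rotvec(s["tcp_rot"]).as_matrix(); t=np.array(s["tcp_pos"])
print("t",s["time"],"tcp",t,"j",np.array(s["joint_positions"]),"F",np.array(s["force"]),"grip",s["grip_width"]); print(M)
E
python3 st.py
```

```text
t 2.15 tcp [210.573 480.861 197.563] j [ 1.158  0.238 -0.014  1.319  0.     2.595] F [-0.537 -0.077 -0.173] grip 0.18397723040790584
[[ 0.991  0.134 -0.   ]
 [ 0.134 -0.991 -0.   ]
 [-0.     0.    -1.   ]]
```

Emit:
arm_command:
  steps:
    - [[0.042,0.007,0],[0,0,0],0.016]
    - [[0.042,0.007,0],[0,0,0],0.016]
    - [[0.042,0.007,0],[0,0,0],0.016]
    - [[0.042,0.007,0],[0,0,0],0.016]
    - [[0.042,0.007,0],[0,0,0],0.016]

```text
time: 2.65
tcp_pos: [425.1, 473.2, 197.6]
tcp_rot: [-3.134, -0.21, -0.0]
force: [-0.3, 0.2, -0.3]
grip_width: 0.185
```

Emit:
arm_command:
  steps:
    - [[0.038,0.007,0],[0,0,0],0.016]
    - [[0,0,0.03],[-0.9,0,0],0.016]
    - [[0,0,0],[-0.9,0,0],0.016]
    - [[0,0,0],[-0.9,0,0],0.016]
    - [[0,0,0],[-0.8,0,0],0.016]

```text
time: 3.15
tcp_pos: [462.2, 471.6, 167.8]
tcp_rot: [2.643, 0.177, 0.044]
force: [0.6, 0.5, 0.5]
grip_width: 0.189
```

```bash
cat >> st.py <<'E'
g=np.array([469.9,412.3,0]); e=t-g
print("along p",e@p,"along n",e@n)
im,d=viewer.snapshot("scene"); cv2.imwrite("pics/s1.png",cv2.resize(im[60:330,110:430],(711,600)))
E
python3 st.py
```

```text
t 3.15 tcp [462.168 471.631 167.84 ] j [ 0.961  0.836  0.818  1.93  -0.326  2.461] F [0.62  0.535 0.533] grip 0.18872641382297373
[[ 0.991  0.118  0.063]
 [ 0.133 -0.873 -0.469]
 [-0.001  0.473 -0.881]]
along p -59.81016423733999 along n 0.10977469483133018
```

View pics/s1.png

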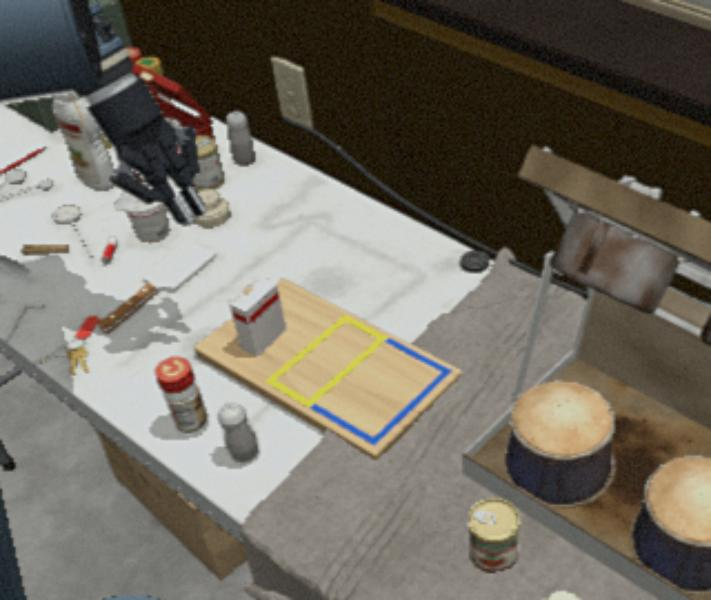

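The tilted gripper hangs at crop (185,215), short of the carton at (260,320), and its surroundings are clear. I'll descend behind the red face.

Emit:
arm_command:
  steps:
    - [[0,-0.0132,0.0247],[0,0,0],0.016]
    - [[0,-0.0132,0.0247],[0,0,0],0.016]
    - [[0,-0.0132,0.0247],[0,0,0],0.016]
    - [[0,-0.0132,0.0247],[0,0,0],0.016]
    - [[0,0,0],[0,0,0],0.016]

```text
time: 3.7
tcp_pos: [460.7, 470.1, 51.9]
tcp_rot: [2.644, 0.177, 0.037]
force: [-1.0, -1.2, 0.1]
grip_width: 0.189
```

```bash
cat >> st.py <<'E'
k,o,r=cal("scene"); q=r.T@(t-o); print("tcp px crop",((q[0]/q[2]*k["fx"]+k["cx"]-110)*2.22,(q[1]/q[2]*k["fy"]+k["cy"]-60)*2.22))
E
python3 st.py
```

```text
t 3.7 tcp [460.689 470.127  51.864] j [ 0.96   0.859  0.572  1.663 -0.322  2.459] F [-1.012 -1.239  0.073] grip 0.18883671102584046
[[ 0.991  0.119  0.058]
 [ 0.132 -0.873 -0.469]
 [-0.006  0.473 -0.881]]
along p -58.51351665074259 along n -1.5529008432420528
tcp px crop (np.float64(227.37119249514092), np.float64(307.61723545749464))
```

View pics/s1.png

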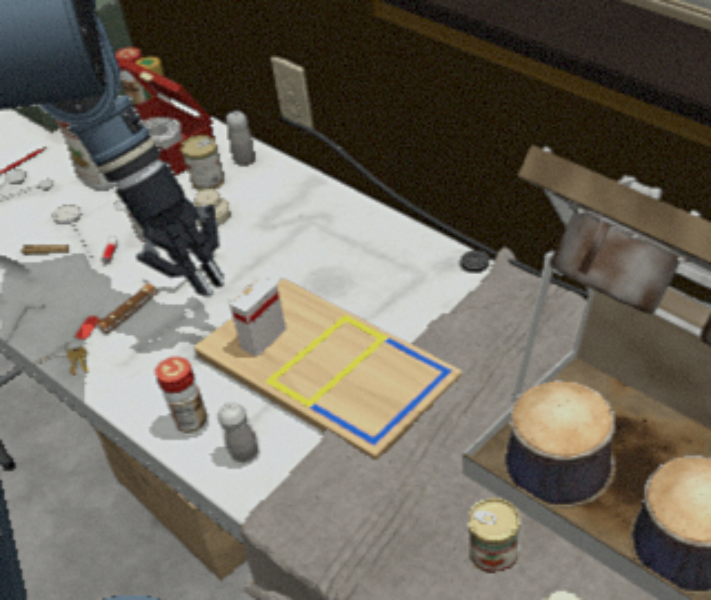

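The fingertips show at about (212,288), but the TCP projects to (227,308). I'll check this against depth in both cameras before going lower.

```bash
cat > chk.py <<'E'
from h import *
import sys
np.set_printoptions(precision=1,suppress=True)
t=np.array(telemetry.sense()["tcp_pos"])
out=[]
for c in("scene","top"):
    im,d=viewer.snapshot(c); P=cloud(c,d)
    dark=(im.max(-1)<75)&(d>0)&(P[...,2]>24)&(P[...,2]<200)&(np.linalg.norm(P-t,axis=-1)<90)
    q=P[dark]; T=np.array(telemetry.sense()["tcp_rot"]); M=R.from_rotvec(T).as_matrix(); l=(q-t)@M
    print(c,dark.sum(),"tool frame: x",np.percentile(l[:,0],[2,50,98]),"y",np.percentile(l[:,1],[2,50,98]),"z",np.percentile(l[:,2],[50,90,97,100]))
    k,o,r=cal(c)
    for w in(t,np.array([469.9,412.3,106])):
        a=r.T@(w-o); print(c,"px",a[0]/a[2]*k["fx"]+k["cx"],a[1]/a[2]*k["fy"]+k["cy"])
    u,v=[int(x) for x in (r.T@(t-o))[:2]/(r.T@(t-o))[2]*k["fx"]+np.array([k["cx"],k["cy"]])]
    out.append(cv2.resize(im[v-50:v+50,u-40:u+60],(400,400),interpolation=cv2.INTER_NEAREST)); cv2.drawMarker(out[-1],(160,200),(255,0,255),0,14,1)
cv2.imwrite(sys.argv[1],np.hstack(out))
E
python3 chk.py pics/c1.png
```

```text
scene 153 tool frame: x [-27.5   3.9  26.8] y [-11.8   6.9  14.3] z [-71.3 -44.9 -37.8 -34.7]
scene px 212.27702446919903 197.77915929553618
scene px 224.12622348297472 191.3479496742156
top 129 tool frame: x [-26.2   7.1  27.7] y [-4.7  9.4 17.4] z [-75.7 -50.  -44.   -8.7]
top px 175.18452147819823 249.14671657947764
top px 191.13453267346742 243.12449642095356
```

View pics/c1.png

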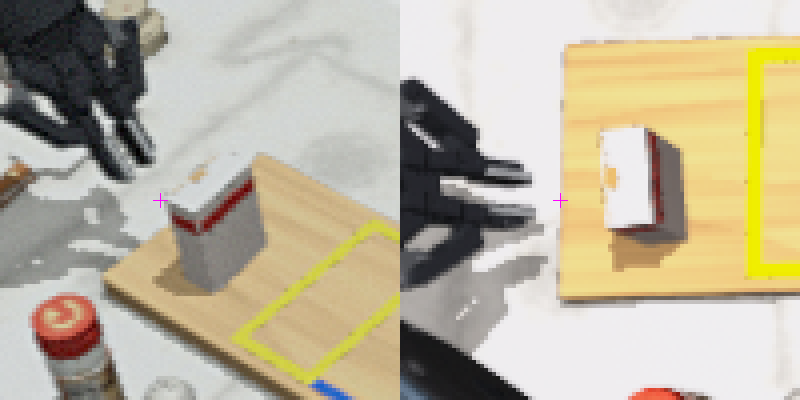

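Run:
```python
from h import *
np.set_printoptions(precision=1,suppress=True)
for c in("scene","top"):
    im,d=viewer.snapshot(c); P=cloud(c,d); s=telemetry.sense(); t=np.array(s["tcp_pos"]); M=R.from_rotvec(s["tcp_rot"]).as_matrix()
    l=(P-t)@M; m=(abs(l[...,0])<32)&(abs(l[...,1])<25)&(l[...,2]>-45)&(l[...,2]<12)&(P[...,2]>27)&(P[...,1]>432)
    print(c,t,m.sum()); v,u=np.nonzero(m); o=np.argsort(-l[m][:,2])
    for i in o[:14]: print(u[i],v[i],l[v[i],u[i]],P[v[i],u[i]],im[v[i],u[i]])
```

```text
scene [462.4 472.2  57.3] 49
207 187 [  5.1  -2.7 -31.9] [465.2 490.1  84.3] [135 137 134]
206 187 [  4.8  -7.3 -32.5] [464.3 494.3  82.6] [142 145 141]
208 187 [  2.7   6.3 -32.9] [463.9 482.3  89.3] [150 154 151]
203 191 [-18.6   5.7 -33. ] [442.6 480.1  89.2] [136 138 136]
202 191 [-19.5   2.3 -33.9] [441.3 483.4  88.3] [128 131 127]
209 186 [  6.    8.8 -34. ] [467.3 481.1  91.6] [ 99 103 102]
200 191 [-18.8  -9.2 -34.1] [440.6 493.7  83.2] [192 193 190]
201 191 [-19.5  -2.9 -34.2] [440.7 488.1  86.2] [141 141 138]
207 186 [  6.9  -2.7 -34.3] [466.9 491.4  86.4] [29 29 31]
204 190 [-15.9   9.2 -34.5] [445.6 478.1  92.2] [114 114 110]
208 186 [  4.5   6.6 -35.3] [465.4 483.4  91.6] [41 42 40]
202 190 [-16.4   0.1 -35.5] [444.  486.5  88.7] [75 74 70]
206 186 [  5.   -4.3 -35.8] [464.6 493.2  86.9] [45 48 47]
203 190 [-17.5   7.  -35.8] [443.7 480.4  92.2] [87 87 83]
top [462.5 472.4  57.4] 42
167 253 [-15.5   5.2 -30.2] [445.9 479.8  86.5] [126 127 130]
163 245 [  7.7  -6.9 -31.1] [467.4 493.8  81.6] [142 140 142]
167 243 [ 10.1   9.4 -32.3] [471.5 480.5  90.3] [168 165 166]
167 251 [-11.1   9.1 -33.4] [450.4 478.4  91.1] [137 134 132]
167 244 [  7.1  10.6 -33.6] [468.6 479.6  92.1] [197 193 196]
164 245 [  6.2   0.1 -34.1] [466.5 488.9  87.5] [167 164 167]
167 252 [-14.5  12.1 -36.3] [447.2 476.7  95.1] [156 152 151]
166 243 [  9.2  11.4 -37.5] [470.5 481.   95.8] [118 115 113]
162 245 [  6.5  -3.3 -37.7] [466.2 493.5  89.2] [133 130 132]
165 253 [-16.3   6.7 -38.2] [444.7 482.   94.2] [54 51 50]
166 253 [-17.   10.7 -38.5] [444.4 478.6  96.4] [117 116 117]
166 250 [ -9.4  11.5 -38.8] [452.1 479.   97. ] [144 141 142]
165 244 [  6.8   9.1 -38.8] [467.9 483.3  95.9] [70 69 70]
164 241 [ 15.2   6.4 -39.2] [475.8 486.9  95. ] [109 105 104]
```

```bash
cat > tip.py <<'E'
from h import *
np.set_printoptions(precision=2,suppress=True)
for c in("top","scene"):
    s0=telemetry.sense(); im,d=viewer.snapshot(c); P=cloud(c,d); s=telemetry.sense(); t=np.array(s0["tcp_pos"]); M=R.from_rotvec(s0["tcp_rot"]).as_matrix()
    l=(P-t)@M; m=(abs(l[...,0])<40)&(abs(l[...,1])<25)&(l[...,2]>-60)&(l[...,2]<12)&(P[...,2]>29)
    q=l[m]; q=q[np.argsort(-q[:,2])]; print(c,s0["time"],t,s["time"],np.array(s["tcp_pos"]),"dq",np.abs(s["dq"]).max(),"F",np.array(s["force"]),"w",s["grip_width"]); print(q[:5].tolist() if len(q) else 0)
print(np.array(s["joint_positions"]),M)
E
python3 tip.py
```

```text
top 3.95 [462.48 472.38  57.37] 4.0 [462.47 472.35  57.26] dq 0.007248569501464379 F [ 0.94 -0.67 -0.1 ] w 0.1897048385779264
[[7.218412227380375, -3.678582133940545, -30.67429603147086], [-15.25317270910891, 3.296235127478282, -31.727900105129418], [7.69098744868056, -7.9030409361695115, -33.48325777635613], [7.018803150914175, 10.7759121162433, -33.75451942822916], [-14.385359094882077, 11.727515075098019, -35.98132513647921]]
scene 4.0 [462.47 472.35  57.26] 4.05 [462.36 472.28  57.04] dq 0.008260408849198026 F [-0.44 -0.62 -0.47] w 0.1877924882043848
[[5.332348674929541, -8.17506207033836, -32.16400210305814], [-17.84825821777936, 4.415556431991067, -32.61085949032105], [-19.748950188242144, 2.7677916369453373, -34.01917599014459], [6.687205912202751, 2.7951445372227925, -34.07178420186018], [7.800124418621021, -9.194823497246565, -34.207380944762704]]
[ 0.96  0.85  0.58  1.67 -0.32  2.46] [[ 0.99  0.11  0.06]
 [ 0.13 -0.88 -0.46]
 [ 0.    0.47 -0.88]]
```

Emit:
arm_command:
  steps:
    - [[0,0,0],[0,0,0],0.016]
    - [[0,0,0],[0,0,0],0.016]

```text
time: 4.25
tcp_pos: [462.0, 471.8, 56.1]
tcp_rot: [2.648, 0.173, 0.044]
force: [0.7, -0.5, -0.5]
grip_width: 0.19
```

```bash
python3 tip.py
```

```text
top 4.25 [462.01 471.85  56.05] 4.3 [461.97 471.77  55.86] dq 0.004079401285506672 F [-0.2   0.51 -0.27] w 0.18725369022221172
[[10.641518874647108, 9.299551456011365, -33.37307332882919], [-15.610432947321803, 8.198345379763202, -34.02838228204525], [6.450359733440437, 2.587002367469137, -34.21477741575565], [7.072322391017693, -0.9828951818521721, -34.28709221732957], [-10.710053022325773, 9.76831343758448, -35.13491215556528]]
scene 4.3 [461.97 471.77  55.86] 4.35 [461.95 471.73  55.74] dq 0.0026137488825714182 F [-0.22 -0.18 -0.14] w 0.18685334935905165
[[-11.180830844812908, 7.134673291952415, -33.29409808407265], [9.736594745591223, 8.711008561576357, -33.433661427354124], [-16.313693741822746, -2.187645955789937, -33.82542555172597], [-17.31964747278594, 4.678983293294693, -34.05407901906712], [3.7694036527960435, 5.791028225488632, -34.060104580174325]]
[ 0.96  0.86  0.58  1.67 -0.32  2.46] [[ 0.99  0.11  0.06]
 [ 0.13 -0.88 -0.47]
 [ 0.    0.47 -0.88]]
```

Run:
```python
from h import *
print([(a,getattr(robot,a)) for a in dir(robot) if a[0]!='_'])
np.set_printoptions(precision=0,suppress=True)
# full gripper extent in tool z by camera, incl. image rows along the finger axis
for c in("top","scene"):
    im,d=viewer.snapshot(c); k,o,r=cal(c); s=telemetry.sense(); t=np.array(s["tcp_pos"]); M=R.from_rotvec(s["tcp_rot"]).as_matrix()
    for x in(-12,12):
        print(c,x,[(z,)+tuple(int(b) for b in np.round([a[0]/a[2]*k["fx"]+k["cx"],a[1]/a[2]*k["fy"]+k["cy"]]))+(int(im[int(round(a[1]/a[2]*k["fy"]+k["cy"])),int(round(a[0]/a[2]*k["fx"]+k["cx"]))].mean()),) for z in range(-80,11,10) for a in [r.T@(t+M@np.array([x,0,z])-o)]])
```

```text
[('Unreachable', <class 'station.Unreachable'>), ('hold_point_z', 18.700000000000003)]
top -12 [(-80, 150, 251, 31), (-70, 154, 251, 40), (-60, 157, 251, 150), (-50, 160, 252, 100), (-40, 163, 252, 123), (-30, 166, 252, 148), (-20, 169, 253, 227), (-10, 172, 253, 235), (0, 175, 253, 194), (10, 178, 254, 189)]
top 12 [(-80, 150, 241, 38), (-70, 153, 242, 23), (-60, 156, 242, 113), (-50, 159, 243, 49), (-40, 163, 243, 110), (-30, 166, 243, 138), (-20, 169, 244, 238), (-10, 172, 244, 238), (0, 174, 244, 238), (10, 177, 245, 192)]
scene -12 [(-80, 195, 177, 36), (-70, 197, 180, 63), (-60, 199, 183, 140), (-50, 200, 186, 78), (-40, 202, 189, 66), (-30, 204, 191, 149), (-20, 206, 194, 202), (-10, 208, 197, 212), (0, 209, 200, 211), (10, 211, 202, 213)]
scene 12 [(-80, 200, 173, 31), (-70, 202, 176, 24), (-60, 204, 178, 108), (-50, 206, 181, 109), (-40, 208, 184, 106), (-30, 210, 187, 201), (-20, 211, 190, 192), (-10, 213, 192, 206), (0, 215, 195, 191), (10, 217, 198, 205)]
```

Both cameras put the finger ends about 27 mm behind the reported TCP, so I'll go down in small steps and watch force and picture.

Emit:
arm_command:
  steps:
    - [[0,-0.0047,0.0088],[0,0,0],0.016]
    - [[0,-0.0047,0.0088],[0,0,0],0.016]
    - [[0,-0.0019,0.0035],[0,0,0],0.016]
    - [[0,0,0],[0,0,0],0.016]
    - [[0,0,0],[0,0,0],0.016]

```text
time: 4.95
tcp_pos: [461.8, 471.6, 31.4]
tcp_rot: [2.647, 0.173, 0.043]
force: [-0.2, 0.1, -0.0]
grip_width: 0.186
```

```bash
python3 chk.py pics/c2.png; python3 tip.py
```

```text
scene 147 tool frame: x [-28.8   3.1  27.4] y [-10.2   6.6  14.3] z [-72.2 -45.  -39.4 -35.1]
scene px 213.7423067429686 203.10689932565393
scene px 224.12622348297472 191.3479496742156
top 135 tool frame: x [-28.5   6.8  29.2] y [-6.1  9.4 15.7] z [-76.9 -49.  -44.3 -39.2]
top px 177.768181279732 250.2529421075658
top px 191.13453267346742 243.12449642095356
top 5.05 [461.98 471.86  31.84] 5.1 [462.04 471.89  31.94] dq 0.0017559754114113018 F [-0.11 -0.1   0.23] w 0.19070512318360194
[[8.286647918239803, -13.624989673108873, -30.824115817628858], [7.220772334202101, -8.280303671182338, -32.2818997530271], [-14.99470559673354, 10.540126888092441, -33.77671244705082], [6.553184540549863, 9.614157833343615, -34.931249030900354], [-9.537451567837346, 9.114868437333662, -35.511269679309954]]
scene 5.1 [462.04 471.89  31.94] 5.15 [462.05 471.89  31.95] dq 0.0013446387419025535 F [-0.29  0.98  0.02] w 0.1846826384896349
[[5.673041328569998, -6.077966269960588, -33.45195157481851], [4.234149226464361, 6.680999733380184, -33.63785245816678], [9.56831348267192, 5.790549316129071, -33.71384284962499], [4.205940021811444, 1.6290858722698145, -33.97555165192055], [-15.95727480886871, -12.071948873528756, -33.97678888796781]]
[ 0.96  0.87  0.54  1.62 -0.32  2.46] [[ 0.99  0.11  0.06]
 [ 0.13 -0.88 -0.47]
 [ 0.    0.47 -0.88]]
```

View pics/c2.png

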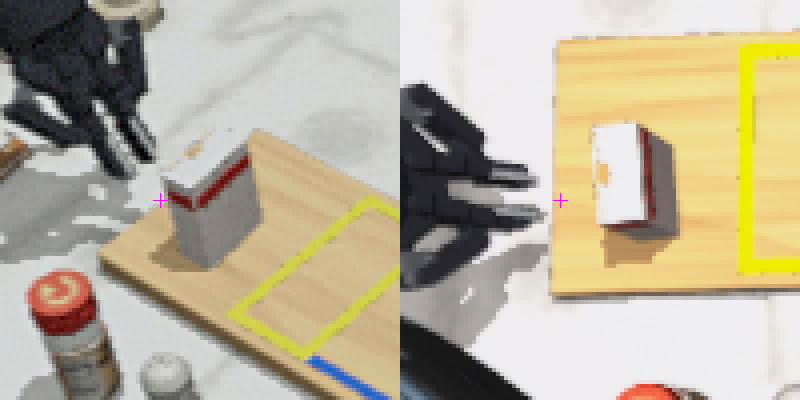

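No contact at a reported z of 32, and the tips are plainly still about 30 mm above the board. The visible tip is the one to trust. I'll move forward 15 mm, sideways 4 mm and down 18 mm.

Emit:
arm_command:
  steps:
    - [[0.004,0.0132,0.007],[0,0,0],0.016]
    - [[0,-0.0047,0.0088],[0,0,0],0.016]
    - [[0,-0.0038,0.007],[0,0,0],0.016]
    - [[0,0,0],[0,0,0],0.016]
    - [[0,0,0],[0,0,0],0.016]

```text
time: 5.65
tcp_pos: [467.4, 457.7, 13.1]
tcp_rot: [2.647, 0.174, 0.042]
force: [-0.4, -1.0, 0.2]
grip_width: 0.188
```

```bash
python3 tip.py
```

```text
top 5.65 [467.42 457.71  13.13] 5.7 [467.57 457.84  13.43] dq 0.007931306964663935 F [ 1.09 -0.26  0.09] w 0.1871315352478241
[[7.846169063075346, -7.940026688745708, -31.99970455198654], [7.697348556633639, 8.042152679472006, -32.82920404387359], [-16.30049300885253, 3.7959585917726995, -34.021988656006876], [6.118535633063922, -0.18512960844378837, -35.78786131435752], [7.46876210920314, 7.608585510016669, -35.94979430912592]]
scene 5.7 [467.57 457.84  13.43] 5.75 [467.66 457.93  13.67] dq 0.004317751354510334 F [-0.43 -0.15  0.01] w 0.19118395326463003
[[-16.739707923857825, -0.4611398542349642, -32.025462250190714], [-16.274322885368647, -11.724585131932114, -32.2105160994452], [-17.228592074150473, -4.77852316558689, -32.571670456284046], [-13.535026655068522, 7.525830077664378, -33.10592637263601], [-16.401357588777255, 2.32888183606304, -35.38814359152729]]
[ 0.94  0.86  0.48  1.56 -0.33  2.45] [[ 0.99  0.12  0.06]
 [ 0.13 -0.88 -0.47]
 [-0.    0.47 -0.88]]
```

Emit:
arm_command:
  steps:
    - [[0,-0.0019,0.0035],[0,0,0],0.016]
    - [[0,-0.0019,0.0035],[0,0,0],0.016]
    - [[0,0,0],[0,0,0],0.016]
    - [[0,0,0],[0,0,0],0.016]

```text
time: 6.15
tcp_pos: [467.7, 457.5, 5.5]
tcp_rot: [2.648, 0.173, 0.043]
force: [0.6, 0.3, -0.4]
grip_width: 0.187
```

Emit:
arm_command:
  steps:
    - [[0,-0.0014,0.0026],[0,0,0],0.016]
    - [[0,0,0],[0,0,0],0.016]
    - [[0,0,0],[0,0,0],0.016]

```text
time: 6.45
tcp_pos: [467.8, 457.6, 2.7]
tcp_rot: [2.648, 0.173, 0.043]
force: [0.4, 0.1, 0.1]
grip_width: 0.184
```

```bash
python3 chk.py pics/c3.png; python3 tip.py
```

```text
scene 122 tool frame: x [-28.2 -16.8  27.9] y [-10.5   6.5  14. ] z [-76.  -51.  -42.5 -36.8]
scene px 220.00323830697465 210.7639090406592
scene px 224.12622348297472 191.3479496742156
top 129 tool frame: x [-27.1   6.8  30.3] y [-4.4  9.5 15.3] z [-77.2 -48.1 -41.5 -36.2]
top px 186.42456179755175 249.83572994821006
top px 191.13453267346742 243.12449642095356
top 6.55 [467.82 457.64   2.85] 6.6 [467.82 457.64   2.85] dq 0.0008889661249808572 F [-0.11  0.61 -0.25] w 0.1899470300435961
[[6.775580565594161, 5.745993161454345, -31.89642772539535], [-16.488398192960965, 11.253579147308226, -35.178389715879696], [6.354130625354249, 6.044667205829281, -35.76139515570802], [6.916171259887232, 2.6570759877538848, -36.08990503431799], [-16.36076128277652, 9.559707897354874, -37.10982693104537]]
scene 6.6 [467.82 457.64   2.85] 6.65 [467.83 457.65   2.9 ] dq 0.0005895012125288817 F [-0.15  0.73 -0.15] w 0.19189268846296298
[[-19.123808117499205, 11.737656166917333, -35.22608489049086], [-18.85699844402894, 6.077280628591415, -35.26941454675642], [-8.767663135426085, 5.247404857889359, -35.605207839116275], [-18.828229705766123, -4.421340011305617, -35.68425427348555], [-19.9082488628687, 2.7652001648914544, -36.16118096273617]]
[ 0.94  0.87  0.47  1.54 -0.33  2.45] [[ 0.99  0.11  0.06]
 [ 0.13 -0.88 -0.47]
 [ 0.    0.47 -0.88]]
```

View pics/c3.png

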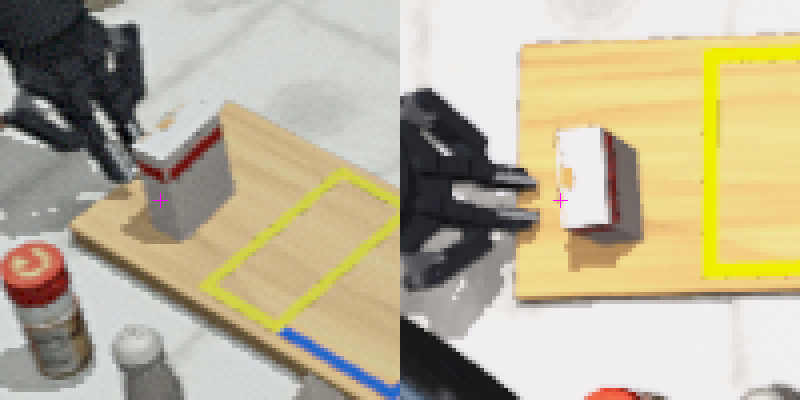

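Emit:
arm_command:
  steps:
    - [[0,-0.0009,0.0018],[0,0,0],0.016]
    - [[0,0,0],[0,0,0],0.016]
    - [[0,0,0],[0,0,0],0.016]

```text
time: 6.95
tcp_pos: [467.8, 457.5, 0.7]
tcp_rot: [2.648, 0.173, 0.043]
force: [0.5, -0.2, 0.5]
grip_width: 0.187
```

Emit:
arm_command:
  steps:
    - [[0,-0.0009,0.0018],[0,0,0],0.016]
    - [[0,0,0],[0,0,0],0.016]
    - [[0,0,0],[0,0,0],0.016]

```text
time: 7.25
tcp_pos: [467.8, 457.5, -1.4]
tcp_rot: [2.648, 0.173, 0.043]
force: [0.1, -0.7, 0.1]
grip_width: 0.184
```

Emit:
arm_command:
  steps:
    - [[0,-0.0009,0.0018],[0,0,0],0.016]
    - [[0,0,0],[0,0,0],0.016]
    - [[0,0,0],[0,0,0],0.016]

```text
time: 7.55
tcp_pos: [467.8, 457.4, -3.3]
tcp_rot: [2.648, 0.173, 0.043]
force: [-0.2, -0.7, 0.4]
grip_width: 0.185
```

Emit:
arm_command:
  steps:
    - [[0,-0.0009,0.0018],[0,0,0],0.016]
    - [[0,0,0],[0,0,0],0.016]
    - [[0,0,0],[0,0,0],0.016]

```text
time: 7.85
tcp_pos: [467.9, 457.5, -4.0]
tcp_rot: [2.648, 0.173, 0.044]
force: [-1.8, 0.3, 8.4]
grip_width: 0.189
```

```bash
python3 tip.py
python3 - <<'E'
from h import *
# shadow/tip crop, enlarged
im,_=viewer.snapshot("top"); a=cv2.resize(im[215:275,150:230],(800,600),interpolation=cv2.INTER_CUBIC); cv2.imwrite("pics/c4.png",a)
E
```

```text
top 7.85 [467.93 457.53  -4.  ] 7.9 [467.95 457.51  -3.99] dq 0.0023985546665214207 F [-0.99 -0.68  8.96] w 0.18713283460877855
[[-12.293240405137068, 9.42803384963986, -32.749445599568695], [-15.193548190530546, 9.928229957735509, -33.43411093582788], [-10.101092406364472, 11.799547434662541, -34.846333248663065], [9.490751019890801, 10.171073244057066, -35.474543652102945], [15.882369913088795, 4.636273921687662, -36.94938604850892]]
scene 7.9 [467.95 457.51  -3.99] 7.95 [467.94 457.5   -3.98] dq 0.0016719072452736716 F [-1.09 -0.15  9.09] w 0.18674191029681889
[[-15.860103988828152, 10.619599419557545, -35.36169564042921], [-18.14211588154608, 4.295996165013916, -37.25750398362593], [-18.736341032060988, 10.577111018636849, -37.43856988029434], [-13.952313770265809, 10.618147800850673, -37.756614896739265], [-21.701650546348052, 5.503468755749027, -39.77808965878087]]
[ 0.94  0.87  0.46  1.52 -0.33  2.45] [[ 0.99  0.11  0.06]
 [ 0.13 -0.88 -0.47]
 [ 0.    0.47 -0.88]]
```

View pics/c4.png

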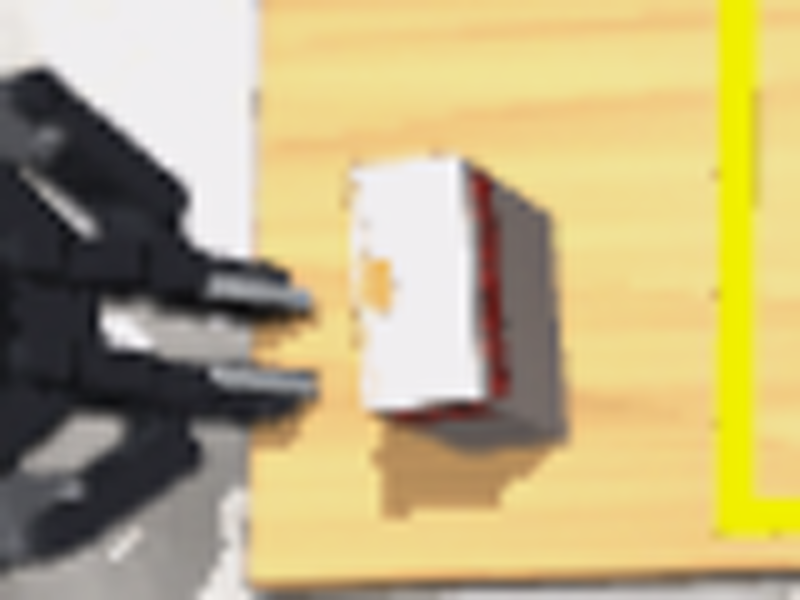

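The tips now touch the board (8 N at a reported z of −4), and they point at the carton from about 45 mm behind its centre. I'll work out the lateral offset and the distance to contact.

Run:
```python
from h import *
np.set_printoptions(precision=1,suppress=True)
p=np.array([.131,-.991]);n=np.array([.991,.131]);g=np.array([469.9,412.3])
for z in(28,34):
  for uv in((181.0,245.0),(181.6,253.2)):
    w=ray("top",uv,z)[:2]; print(z,w,"p",(w-g)@p,"n",(w-g)@n)
```

```text
28 [477. 465.] p -51.338808246619124 n 13.977736258988434
28 [454.5 461.7] p -50.95867297541299 n -8.81595626480775
34 [476.1 463. ] p -49.40490067848079 n 12.750336916163441
34 [453.6 459.6] p -49.026638843920225 n -9.931020494063223
```

Emit:
arm_command:
  steps:
    - [[-0.002,0.0015,-0.0028],[0,0,0],0.016]
    - [[0,0.007,0.0037],[0,0,0],0.016]
    - [[0,0.007,0.0037],[0,0,0],0.016]
    - [[0,0.007,0.0037],[0,0,0],0.016]
    - [[0,0,0],[0,0,0],0.016]

```text
time: 8.5
tcp_pos: [469.1, 432.0, -1.9]
tcp_rot: [2.647, 0.171, 0.042]
force: [-0.5, -0.1, 0.1]
grip_width: 0.186
```

Emit:
arm_command:
  steps:
    - [[0,0.0044,0.0024],[0,0,0],0.016]
    - [[0,0.0044,0.0024],[0,0,0],0.016]
    - [[0,0.0044,0.0024],[0,0,0],0.016]
    - [[0,0.0044,0.0024],[0,0,0],0.016]
    - [[0,0,0],[0,0,0],0.016]

```text
time: 9.0
tcp_pos: [471.6, 413.0, -2.1]
tcp_rot: [2.648, 0.172, 0.043]
force: [0.4, 0.3, 0.2]
grip_width: 0.189
```

```bash
cat > car.py <<'E'
from h import *
np.set_printoptions(precision=2,suppress=True)
X=np.array([.058,-.998]); Y=np.array([.998,.058]); F=np.array([498.8,316.2])
def carton(save=None):
    im,d=viewer.snapshot("top"); P=cloud("top",d); s=telemetry.sense()
    t=(abs(P[...,2]-105)<7)&(P[...,0]>400)&(P[...,0]<580)&(P[...,1]<450)&(P[...,1]>240)&(im.min(-1)>130)
    if save: cv2.imwrite(save,cv2.resize(im[190:330,150:340],(760,560),interpolation=cv2.INTER_CUBIC))
    print("t",s["time"],"tcp",np.array(s["tcp_pos"]),"F",np.array(s["force"]))
    if t.sum()<50: print("no top",t.sum()); return
    c=max(cv2.findContours(t.astype(np.uint8),cv2.RETR_EXTERNAL,cv2.CHAIN_APPROX_NONE)[0],key=cv2.contourArea).reshape(-1,2)
    r=cv2.minAreaRect(np.array([ray("top",q,106)[:2] for q in c],np.float32)); b=cv2.boxPoints(r)
    e=b[1]-b[0]; f=b[2]-b[1]; l=e if np.hypot(*e)>np.hypot(*f) else f; l=l*np.sign(l[0]); v=np.array(r[0])-F
    print("n",t.sum(),"size",r[1],"foot frame x,y",v@X,v@Y,"yaw",np.arctan2(l[1],l[0])-.058,"z",np.median(P[...,2][t]),P[t].std(0))
if __name__=="__main__":
    import sys; carton(*sys.argv[1:])
E
python3 car.py
```

```text
t 9.05 tcp [471.56 413.28  -2.13] F [-0.56  0.46 -0.4 ]
n 291 size (63.34136199951172, 31.52522087097168) foot frame x,y -87.3321860473633 -21.979481872558605 yaw 0.07634777 z 105.14699891977443 [18.4   9.36  2.17]
```

The carton is sliding upright. I'll keep going.

Emit:
arm_command:
  steps:
    - [[0,0.0053,0.0028],[0,0,0],0.016]
    - [[0,0.0053,0.0028],[0,0,0],0.016]
    - [[0,0.0053,0.0028],[0,0,0],0.016]
    - [[0,0.0053,0.0028],[0,0,0],0.016]
    - [[0,0.0053,0.0028],[0,0,0],0.016]

```text
time: 9.55
tcp_pos: [475.5, 383.3, -2.2]
tcp_rot: [2.648, 0.173, 0.043]
force: [1.0, 0.3, -0.7]
grip_width: 0.187
```

```bash
python3 car.py
```

```text
t 9.6 tcp [475.54 382.42  -2.04] F [-0.29  1.36 -0.45]
n 290 size (63.298828125, 31.27431297302246) foot frame x,y -57.83043604736329 -19.76728106689454 yaw 0.07218668 z 105.04239066869093 [18.42  9.14  2.37]
```

Emit:
arm_command:
  steps:
    - [[0,0.0053,0.0028],[0,0,0],0.016]
    - [[0,0.0053,0.0028],[0,0,0],0.016]
    - [[0,0.0053,0.0028],[0,0,0],0.016]
    - [[0,0.0053,0.0028],[0,0,0],0.016]
    - [[0,0.0053,0.0028],[0,0,0],0.016]

```text
time: 10.1
tcp_pos: [479.4, 353.7, -2.1]
tcp_rot: [2.648, 0.173, 0.043]
force: [-0.8, 2.2, -0.6]
grip_width: 0.188
```

```bash
python3 car.py
```

```text
t 10.15 tcp [479.43 352.84  -1.95] F [0.4  0.66 0.08]
n 287 size (62.87435531616211, 30.832056045532227) foot frame x,y -28.638372204589857 -17.653361022949227 yaw 0.0067913085 z 105.37813307396505 [18.46  9.07  2.23]
```

Emit:
arm_command:
  steps:
    - [[0,0.0053,0.0028],[0,0,0],0.016]
    - [[0,0.0053,0.0028],[0,0,0],0.016]
    - [[0,0.0053,0.0028],[0,0,0],0.016]
    - [[0,0.0053,0.0028],[0,0,0],0.016]
    - [[0,0.0026,0.0014],[0,0,0],0.016]

```text
time: 10.65
tcp_pos: [482.8, 326.8, -2.0]
tcp_rot: [2.648, 0.172, 0.043]
force: [-0.0, 1.0, 0.1]
grip_width: 0.186
```

```bash
python3 car.py pics/c5.png
```

```text
t 10.7 tcp [482.84 326.59  -1.95] F [ 0.02 -0.25  0.61]
n 289 size (63.289093017578125, 30.89910316467285) foot frame x,y -1.4001939208984495 -15.842993896484387 yaw 0.0742487 z 105.31096663265134 [18.28  9.17  2.21]
```

View pics/c5.png

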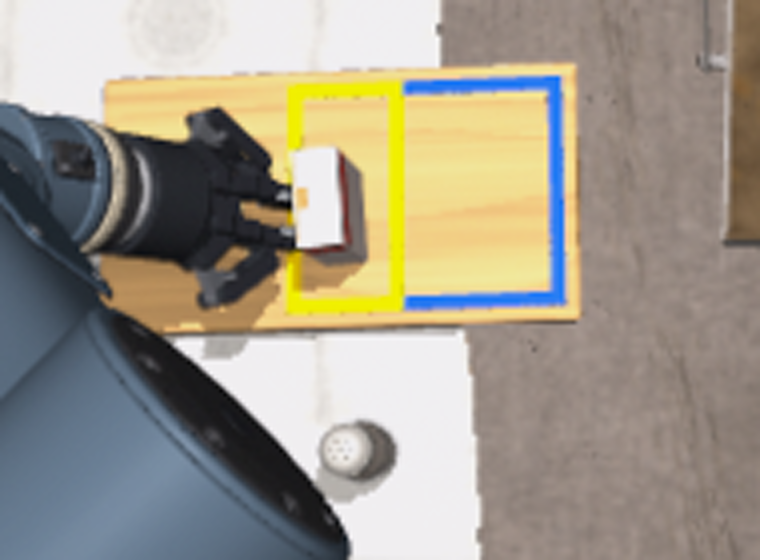

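The carton stands in the yellow box at foot-frame x −1.4, y −16 mm, still upright. I'll back off and let it stand while the fingers rise to about 72 mm above the board.

Emit:
arm_command:
  steps:
    - [[0,-0.0088,-0.0047],[0,0,0],0.016]
    - [[0,-0.0132,-0.007],[0,0,0],0.016]
    - [[0,0.0094,-0.0176],[0,0,0],0.016]
    - [[0,0.0094,-0.0176],[0,0,0],0.016]
    - [[0,0.0094,-0.0176],[0,0,0],0.016]

```text
time: 11.2
tcp_pos: [479.2, 353.0, 58.2]
tcp_rot: [2.647, 0.174, 0.043]
force: [0.5, 0.5, 0.5]
grip_width: 0.181
```

Emit:
arm_command:
  steps:
    - [[0,0,0],[0,0,0],0.016]
    - [[0,0,0],[0,0,0],0.016]
    - [[0,0,0],[0,0,0],0.016]

```text
time: 11.5
tcp_pos: [479.2, 352.2, 56.9]
tcp_rot: [2.647, 0.173, 0.042]
force: [0.3, -0.5, -1.3]
grip_width: 0.188
```

```bash
python3 car.py
python3 - <<'E'
from h import *
for n,z in(("spice_jar",0),("salt",0),("tin",0),("timer",0),("wood_tamper",0)):
  for q in place_of(n,"top")[:1]: print(n,q["confidence"],ray("top",q["xy"],z))
E
```

```text
t 11.55 tcp [479.14 352.01  56.79] F [ 0.3  -0.41  0.02]
n 299 size (63.312625885009766, 30.988067626953125) foot frame x,y -0.6726334960937621 -15.77880798339845 yaw 0.07851742 z 105.38912552807255 [18.25 14.27  2.45]
spice_jar 0.42 [324.59641021 390.85387657   0.        ]
salt 0.53 [324.30414374 290.34218837   0.        ]
tin 0.97 [403.5614913  -37.02389648   0.        ]
timer 0.58 [ 393.82729476 -161.22591744    0.        ]
wood_tamper 0.7 [ 357.73641721 -284.90305551    0.        ]
```

Emit:
arm_command:
  steps:
    - [[0,0.0019,-0.0035],[0,0,0],0.016]
    - [[0,0.0088,0.0047],[0,0,0],0.016]
    - [[0,0.0088,0.0047],[0,0,0],0.016]
    - [[0,0.0053,0.0028],[0,0,0],0.016]
    - [[0,0.0053,0.0028],[0,0,0],0.016]

```text
time: 12.3
tcp_pos: [483.9, 319.5, 62.0]
tcp_rot: [2.648, 0.172, 0.043]
force: [-0.2, 0.6, 0.8]
grip_width: 0.183
```

Emit:
arm_command:
  steps:
    - [[0,0.0053,0.0028],[0,0,0],0.016]
    - [[0,0.0053,0.0028],[0,0,0],0.016]
    - [[0,0.0053,0.0028],[0,0,0],0.016]
    - [[0,0.0053,0.0028],[0,0,0],0.016]
    - [[0,0,0],[0,0,0],0.016]

```text
time: 12.8
tcp_pos: [486.9, 295.9, 62.0]
tcp_rot: [2.648, 0.172, 0.043]
force: [-0.7, -0.1, 0.0]
grip_width: 0.185
```

```bash
python3 car.py pics/c6.png
```

```text
t 12.85 tcp [486.9  296.34  61.95] F [ 0.12  0.17 -0.01]
n 133 size (63.15864944458008, 18.162805557250977) foot frame x,y 48.881532702636704 -12.661058532714854 yaw 0.056490116 z 101.74671759524449 [17.77 12.31  3.08]
```

View pics/c6.png

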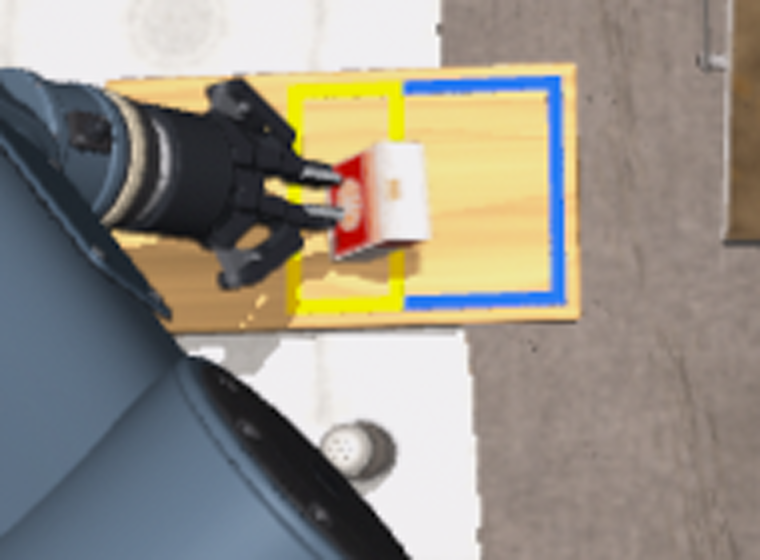

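The picture catches the carton mid-tip: the red face shows at (350,205) and its top has swung to (405,190). I'll hold and look again.

Emit:
arm_command:
  steps:
    - [[0,0,0],[0,0,0],0.016]
    - [[0,0,0],[0,0,0],0.016]
    - [[0,0,0],[0,0,0],0.016]
    - [[0,0,0],[0,0,0],0.016]
    - [[0,0,0],[0,0,0],0.016]

```text
time: 13.35
tcp_pos: [486.8, 296.8, 61.8]
tcp_rot: [2.648, 0.173, 0.043]
force: [0.1, -0.3, 0.0]
grip_width: 0.19
```

```bash
cat > lie.py <<'E'
from h import *
import sys
np.set_printoptions(precision=1,suppress=True)
X=np.array([.058,-.998]); Y=np.array([.998,.058]); B=np.array([498.8,316.2])+55*X
im,d=viewer.snapshot("top"); P=cloud("top",d); h=cv2.cvtColor(im,cv2.COLOR_BGR2HSV)
red=((h[...,0]<8)|(h[...,0]>172))&(h[...,1]>120); f=(abs(P[...,2]-52)<6)&(P[...,0]>400)&(P[...,0]<590)&(P[...,1]<330)&(P[...,1]>150)&(im.max(-1)>110)
w=P[f]; print("flat px",f.sum(),"z",np.median(w[:,2]) if len(w) else 0,"x",np.percentile((w[:,:2]-B)@X,[1,50,99]),"y",np.percentile((w[:,:2]-B)@Y,[1,50,99]),"red in it",(red&f).sum())
c=max(cv2.findContours(f.astype(np.uint8),cv2.RETR_EXTERNAL,cv2.CHAIN_APPROX_NONE)[0],key=cv2.contourArea).reshape(-1,2)
b=np.array([ray("top",q,52)[:2] for q in cv2.boxPoints(cv2.minAreaRect(c.astype(np.float32)))])-B
print("corners in bay",np.stack([b@X,b@Y],1).tolist()); s=telemetry.sense(); print(s["time"],np.array(s["force"]))
cv2.imwrite(sys.argv[1],cv2.resize(im[190:330,150:340],(760,560),interpolation=cv2.INTER_CUBIC))
E
python3 lie.py pics/c7.png
```

```text
flat px 738 z 51.557127071324885 x [-39.2   1.9  43.9] y [-43.7 -12.3  20.5] red in it 256
corners in bay [[-44.302746047374704, 16.71404249032795], [41.060386091263055, 23.103815854917457], [47.09356711856097, -40.54596467272723], [-37.531225021242285, -46.90989395288527]]
13.4 [1.1 0.4 0.1]
```

The carton lies flat, with its upper face at z 51.6 mm, spanning bay x −40 to +44. I'll withdraw the arm, check once more and hand in.

Emit:
arm_command:
  steps:
    - [[0,-0.005,-0.015],[0,0,0],0.016]
    - [[0,-0.01,-0.03],[0,0,0],0.016]
    - [[0,-0.02,-0.03],[0,0,0],0.016]
    - [[0,-0.02,-0.02],[0,0,0],0.016]
    - [[0,0,0],[0,0,0],0.016]

```text
time: 13.9
tcp_pos: [474.6, 392.5, 120.4]
tcp_rot: [2.65, 0.176, 0.046]
force: [-1.0, -0.0, 0.6]
grip_width: 0.185
```

```bash
python3 lie.py pics/c8.png
```

```text
flat px 731 z 51.58728681291723 x [-39.9   1.8  44. ] y [-43.3 -12.1  20.5] red in it 254
corners in bay [[-44.30267288114913, 16.714039711785702], [41.060550350883666, 23.103809584517787], [47.09364853088157, -40.54596767440354], [-37.531225021242285, -46.90989395288527]]
13.95 [ 0.1 -0.2 -0.3]
```

View pics/c8.png

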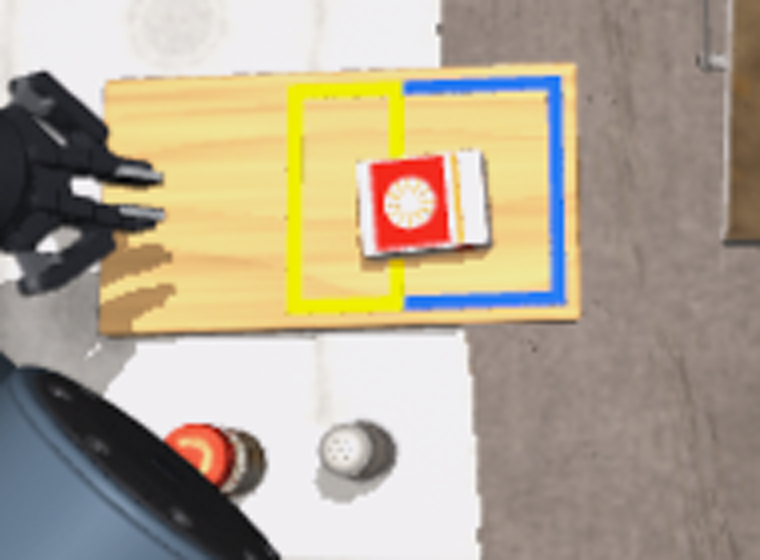

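The carton lies red face up at (425,205), inside the tape and with its top towards the blue end. The jar at (210,458) and salt at (345,450) are where they were, and the arm is clear.

```bash
python3 -c "
from h import *
print(job.close_job())"
```

```text
the job is handed in; nothing more can be done
None
```

The carton now lies flat in the bay, red face up with its top towards the blue end, and I have handed the job in. Handing in returned no verdict.

- **Slide:** I pushed it low down with the tilted fingertips. It stood upright in the yellow foot box at about x −1 mm, y −16 mm from the box centre, with the arm off it for well over 0.3 s.
- **Tip:** I then pushed it about 70 mm up the red face, and it fell along the bay by itself.
- **Last check:** The upper face is at z ≈ 51.6 mm. It spans about −40 to +44 mm along the bay, with its centre line near y −12 mm and a yaw of about 0.07 rad. It read the same before and after the arm withdrew. Force on the tool was about zero, at about 14 s.
- **Bystanders:** The jar and the salt look unmoved in the last picture. I did not check the tin, timer and tamper again at the end. A mid-run network reading put them up to about 15 mm from my first reading (tamper 16 mm), about its usual scatter, and the arm never went near them.
- **Disagreement:** The reported TCP did not match what I saw. Both cameras put the finger ends about 27–30 mm behind it, and the board was felt at a reported z of about −4 mm. I set the pushing heights from that touch and the pictures, not from the TCP reading.

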